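# Snap the proud cap home on a sample jar

## Task

One of the three amber glass sample jars has its white snap cap still standing proud of the shoulder. Pick up the seating tool from its round cork pad, press its flat foot squarely on the middle of that cap until the cap snaps fully home (push with the tool, not with the fingers), then stand the tool upright back on the cork pad and let go.

Things in the scene. Friction and masses are not known exactly. Their poses are not given: they have to be found in the camera images.
- snap_cap (a joint): How far the proud cap is pushed down, m: 0 fully proud, 0.014 home (hard stop). Starts at 0. About 9 N sets it moving; resistance falls, past half-way it snaps down by itself and stays home; let go earlier it springs back. The other two jars look the same but their caps are already home (tops 84 mm above the bench, 2 mm gap below). Jars and cork pad stand in a row across the bench in any order, centres 135 mm or more apart.
- cap_top (a point): Centre of the flat top of the proud cap, a white plastic disc of 62 mm diameter, 16 mm thick, z up. It slides straight down on its amber glass jar (66 mm across, in a round grey holder 90 mm across and 18 mm high, fixed to the bench). Top about 98 mm above the bench when proud, with a 16 mm band of bare neck under the cap; 84 mm when home.
- seater_mid (a point): Middle of the loose seating tool, 90 mm tall, 0.16 to 0.25 kg, standing upright on the cork pad: a flat round grey plastic foot (50 mm diameter, 14 mm thick) and an upright plain round aluminium handle (28 mm diameter, 76 mm long) above it. The point is 45 mm above the foot's underside and 45 mm below the handle's top; z up along the handle. Any yaw is alike.
- pad_top (a point): Centre of the flat top of the round cork pad fixed to the bench, 120 mm diameter, 8 mm thick, z up. The tool starts on it, up to 28 mm off its centre, and must end on it.
Not all that is in view belongs to the job. Leave any red look-alike of the part that bears seater_mid alone. What is shaped like the part that bears snap_cap but yellow is not meant.

How it is judged:
By the outcome, as a careful person would: the job done as asked, in the order asked, and still so for the second after the job is handed in, with the robot touching nothing.
It also fails if it takes over 54 s, if anything falls off the work surface, if the arm or the gripper's body presses on something with over 40 N, if the wrist force passes 120 N, or if a joint passes its speed limit or range.

## Robot

A 7-joint arm with a two-finger parallel gripper is mounted at the origin on the work surface. World frame = base frame: x ahead of the robot, y to its left, z up, the work surface at z = 0. Lengths are in m, angles in rad, forces in N, time in s.
With the tool pointing down it reaches from about 0.425 to 0.975 m from the base axis. Payload 16.7 kg.
Tool frame: the origin (TCP) lies midway between the tips of the shut fingers; the grasp point (between the pads) lies arm.grip_depth behind it (arm.grip_depth is the distance from the TCP to the grasp point, in m); z points along the fingers, y is the line along which they close (so a half turn about z gives the same grasp; the last joint's range is limited). The gripper opens to 85 mm and grips with 20 to 120 N. Pads are 22 mm wide; open, the fingers measure 114 mm over their backs; the gripper's body (76 mm by 85 mm) begins 54 mm behind the grasp point. The pads swing forward as they close: fully open they stand 13 mm farther back than shut.
Start: joints at [-1.325, 0.426, 0.074, 1.606, -0.034, 1.111, -0.067], TCP at [0.26, 0.623, 0.231] pointing down, gripper open.
Joint ranges: [-2.85, 2.85], [-0.5, 2.14], [-1.23, 1.37], [0.21, 2.46], [-1.02, 4.16], [0.16, 2.05], [-2.73, 2.73]. Speed limits (rad/s): [1.89, 1.89, 2.39, 2.39, 3.01, 3.01, 3.01].

## Interface

Orientations are given as a rotation vector (axis times angle).
In Python, from rig import arm gives the robot as it stands.
- The arm moves only by the tool send_rows, never from a script. Its argument "steps" is a list of rows, each a list of 4 numbers: the shift along the tool's x, y, z in m, then the turn about the tool's z in rad. In form: [[x, y, z, twist], ...]. A call has 1 to 20 rows; each row shifts and turns the commanded pose from where the row before left it, along the tool's axes as they then stand; what a row does not reach is not made up. A row lasts 1/12 s, in which the tool goes at most 41.7 mm and 7.16 degrees, less where a joint would pass 70% of its speed; a pose out of reach is approached as far as the arm can. A call with a gripper value outside its range is refused whole. "claw" is the opening, from 0 (shut) to 1 (fully open), set as the call begins (left out, the last holds). The fingers move at their own pace and stop on an object; "newtons" is the grip in N (left out, the last holds). Time passes only in rows, so rows that do not move let the fingers close. It gives the time, the measured TCP pose, the force, the opening and the grip force at its end, in the units of the state.
- arm.read_state(): the state, without advancing time (a new reading comes with each control period).
- arm.get_image(name): name is "scene" or "side" or "wrist"; returns (picture, depth): 384x512x3 uint8, blue, green, red; 384x512 float32, m along the optical axis (not along the pixel's ray), 0 where there is no reading.
- arm.get_calibration(name): a dict with "K" (3x3 intrinsics, pixels), "rvec" (rotation vector, rad) and "tvec" (3), from world to camera coordinates, as OpenCV has them; the wrist camera has in their place "mount" (4x4, takes a point from camera to tool coordinates, whose origin is the TCP and whose axes are the flange's). Camera axes: x right, y down, z forward; pixel columns grow to the right and rows downward; lengths in m; the calibration is good to about 2 mm. A picture is of the moment at which its call begins: read the wrist's pose just before it. get_calibration takes no time and is no camera call.
- arm.close_job(): hands the job in; it is judged then, once.
Trained networks look in the newest picture that a camera, given by its name, has taken for a name from the list of things; names that differ only in an ending like _2 or _b are one class to them, and where a whole thing is asked for, a point or a joint stands for the part that bears it (a point fixed in the world has none). Each returns a list of dicts, best first, with "p" (0 to 1); they miss things now and then, are a little off and sometimes report something else, mostly with a low value. They report only what shows in the picture. A call takes as long as a camera call. They do not tell look-alikes from the thing itself.
- arm.boxes_of(label, camera): "at" ([column, row] in pixels, amid what is visible of it).
- arm.landmark_of(label, camera): "at" ([column, row] in pixels: a listed point, or the origin of a listed thing).
The state is a dict: "time": time; "qpos": joint angles; "joint_vel": joint speeds; "effort": joint torques, N m; "tcp_pos": TCP position; "eef_rot": TCP orientation; "ft_force": force on the tool from outside, world axes, zero at the start; "wrist_torque": the same for the moment, N m; "grip_width": finger opening in m; "grip_force": force on a finger pad.
Only numpy, scipy, OpenCV 4.12 (cv2) and the standard library are available. Lean on these libraries where they do the work, as an engineer would, in place of code of your own. Each camera call takes 0.05 s, during which the arm holds its last target. There are 200 camera calls.

## Working session

There is one attempt and no reset: what is moved stays moved. The work goes in short steps, Python scripts to look and compute and a tool call to move; the robot and the scene stay as the last step left them, time stands still between calls to the robot, and variables do not carry over. Pictures are saved under pics/ and viewed, at most 10 in all, crops included, and the job is handed in when it is done.

Besides the shell and the picture viewer there is one more tool, called after "Emit:" as a command line: name --pt "numbers of a row" for each row, then --argument value for the rest. send_rows: Moves the arm, as the interface text tells. Its arguments: {"type":"object","properties":{"steps":{"type":"array","items":{"type":"array","items":{"type":"number"}}},"claw":{"type":"number"},"newtons":{"type":"number"}},"required":["steps"]}

```bash
mkdir -p pics; cat > h.py <<'E'
import numpy as np, cv2
from rig import arm
from scipy.spatial.transform import Rotation as R
def cam(name):
    c=arm.get_calibration(name); K=np.array(c["K"])
    if "mount" in c:
        s=arm.read_state(); T=np.eye(4); T[:3,:3]=R.from_rotvec(s["eef_rot"]).as_matrix(); T[:3,3]=s["tcp_pos"]
        return K,T@np.array(c["mount"])
    M=np.eye(4); M[:3,:3]=R.from_rotvec(np.ravel(c["rvec"])).as_matrix(); M[:3,3]=np.ravel(c["tvec"])
    return K,np.linalg.inv(M)
def cloud(K,T,d):
    v,u=np.indices(d.shape); P=np.stack([(u-K[0,2])/K[0,0]*d,(v-K[1,2])/K[1,1]*d,d],-1)
    return P@T[:3,:3].T+T[:3,3]
E
python3 - <<'E'
from h import *
s=arm.read_state();print(s["time"],s["tcp_pos"],s["eef_rot"],arm.grip_depth)
ims=[]
for n in("scene","side"):
    K,T=cam(n);im,d=arm.get_image(n);P=cloud(K,T,d);np.save(n+".npy",P);cv2.imwrite(n+".png",im)
    ims.append(im)
    for l in("snap_cap","cap_top","seater_mid","pad_top"):
        for f in(arm.boxes_of,arm.landmark_of):
            try:
                for r in f(l,n)[:5]:
                    c,w=map(int,np.round(r["at"])); 
                    p=P[w,c] if 0<=w<384 and 0<=c<512 else None
                    print(n,l,f.__name__,(c,w),round(r["p"],2),np.round(p,3) if d[w,c]>0 else None)
            except Exception as e: print(n,l,e)
cv2.imwrite("pics/a.png",cv2.resize(ims[0],(800,600)));cv2.imwrite("pics/b.png",cv2.resize(ims[1],(800,600)))
E
```

```text
0.0 [0.25947731 0.62269219 0.23060737] [-6.16157868e-01 -3.08039259e+00  1.98523012e-03] 0.0187
scene snap_cap call (381, 154) 0.8 [0.448 0.375 0.098]
scene snap_cap call (369, 190) 0.67 [0.574 0.296 0.096]
scene snap_cap it knows: cap_top, pad_top, seater_mid
scene cap_top call (385, 152) 0.79 [0.438 0.39  0.096]
scene cap_top call (372, 190) 0.74 [0.576 0.302 0.098]
scene cap_top call (385, 150) 0.92 [0.43  0.393 0.096]
scene cap_top call (370, 189) 0.76 [0.572 0.299 0.097]
scene seater_mid call (205, 223) 0.95 [ 0.573 -0.072  0.049]
scene seater_mid call (252, 245) 0.84 [0.642 0.021 0.036]
scene seater_mid call (202, 220) 0.91 [ 0.573 -0.078  0.059]
scene seater_mid call (253, 239) 0.59 [0.643 0.023 0.055]
scene pad_top call (189, 228) 0.78 [ 0.54  -0.109  0.008]
scene pad_top call (196, 228) 0.65 [ 0.556 -0.093  0.02 ]
side snap_cap call (192, 129) 0.69 [0.554 0.303 0.094]
side snap_cap call (133, 136) 0.65 [0.426 0.378 0.096]
side snap_cap it knows: cap_top, pad_top, seater_mid
side cap_top call (132, 134) 0.85 [0.429 0.387 0.096]
side cap_top call (194, 126) 0.77 [0.564 0.309 0.095]
side cap_top call (192, 124) 0.91 [0.568 0.322 0.092]
side cap_top call (132, 133) 0.81 [0.431 0.391 0.095]
side seater_mid call (291, 190) 0.85 [0.625 0.016 0.039]
side seater_mid call (300, 230) 0.79 [ 0.55  -0.085  0.041]
side seater_mid call (291, 184) 0.73 [0.623 0.015 0.062]
side seater_mid call (300, 223) 0.58 [ 0.55  -0.083  0.063]
side pad_top call (303, 247) 0.57 [ 0.54  -0.106  0.008]
side pad_top call (298, 240) 0.62 [ 0.54  -0.09   0.018]
```

View pics/a.png

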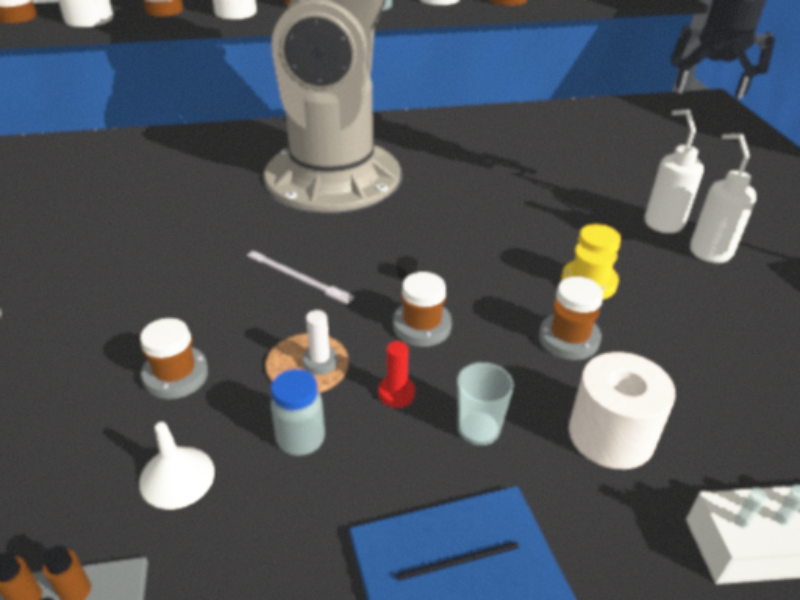

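View pics/b.png

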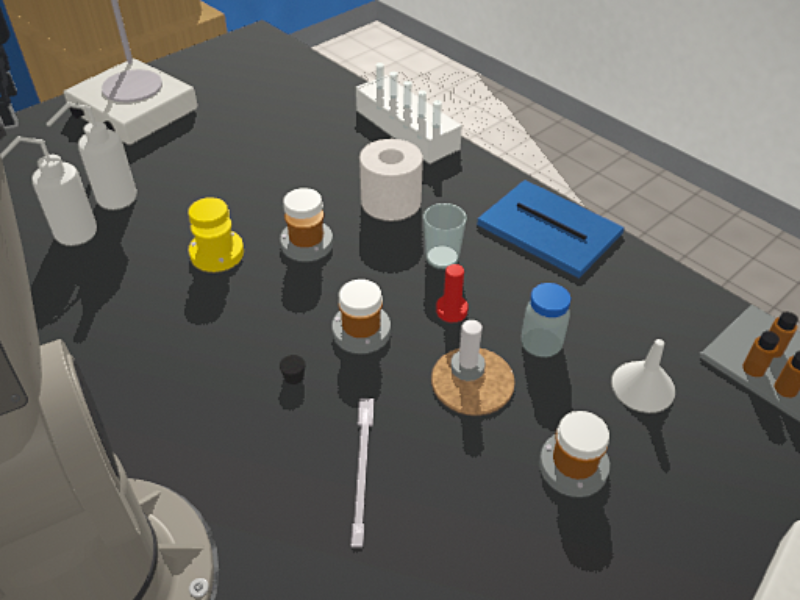

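The three amber jars in the scene picture are at about (166,350), (424,300) and (578,308). The yellow decoy is at (595,260). The seating tool on the cork is at (318,342), its red look-alike at (397,375). The jar at (578,308), which is (303,215) in the side picture, shows a bare neck band and looks proud. I'll check heights and a close crop.

```bash
python3 - <<'E'
from h import *
ims=[]
for n,js in(("scene",[(107,215),(271,185),(370,190),(381,154)]),("side",[(372,278),(231,190),(194,126),(133,136)])):
    P=np.load(n+".npy");im=cv2.imread(n+".png");hsv=cv2.cvtColor(im,cv2.COLOR_BGR2HSV)
    for c,r in js:
        p0=P[r,c]; m=(np.hypot(*(P[...,:2]-p0[:2]).transpose(2,0,1))<.06)&(P[...,2]>.05)&(hsv[...,1]<90)
        z=P[...,2][m]
        if len(z)<20: print(n,(c,r),p0,len(z));continue
        zt=np.percentile(z,85); t=P[m&(P[...,2]>zt-.004)]
        (x,y),rad=cv2.minEnclosingCircle(t[:,:2].astype(np.float32))
        print(n,(c,r),"top",round(zt,4),"ctr",np.round([x,y],4),"r",round(rad,4),"med",np.round(np.median(t,0),4))
    # tool and pad
    q=np.array([.565,-.08]); D=np.hypot(*(P[...,:2]-q).transpose(2,0,1))
    m=(D<.09)&(P[...,2]>.07)&(hsv[...,1]<60); print("tool",n,m.sum(),np.round(np.median(P[m],0),4),"ztop",P[...,2][m].max(), np.round(P[m].min(0),3),np.round(P[m].max(0),3))
    m=(D<.12)&(abs(P[...,2]-.008)<.005)&(hsv[...,1]>80)&(hsv[...,0]<20)
    (x,y),rad=cv2.minEnclosingCircle(P[m][:,:2].astype(np.float32)); print("pad",x,y,rad)
    c,r=js[2]; ims.append(cv2.resize(im[max(0,r-40):r+60,c-50:c+50],(390,390),interpolation=cv2.INTER_CUBIC))
cv2.imwrite("pics/c.png",np.hstack(ims))
E
```

```text
scene (107, 215) top 0.0841 ctr [ 0.5461 -0.2798] r 0.0322 med [ 0.5482 -0.2804  0.0831]
scene (271, 185) top 0.0836 ctr [0.4967 0.0904] r 0.0323 med [0.4997 0.0898 0.0828]
scene (370, 190) top 0.0974 ctr [0.5609 0.3071] r 0.0323 med [0.5627 0.3057 0.0965]
scene (381, 154) [0.44798819 0.3746701  0.0984411 ] 0
tool scene 200 [ 0.5685 -0.0736  0.093 ] ztop 0.09915436464216598 [ 0.545 -0.087  0.07 ] [ 0.576 -0.06   0.099]
pad 0.5776652097702026 -0.06365972757339478 0.09814780205488205
side (372, 278) top 0.0838 ctr [ 0.5452 -0.2834] r 0.0321 med [ 0.5433 -0.2836  0.0826]
side (231, 190) top 0.0834 ctr [0.4952 0.0872] r 0.0321 med [0.4946 0.0869 0.0822]
side (194, 126) top 0.0973 ctr [0.5587 0.304 ] r 0.0315 med [0.5586 0.3036 0.096 ]
side (133, 136) [0.42607561 0.37761463 0.09649964] 0
tool side 190 [ 0.5535 -0.0799  0.0937] ztop 0.10019031676874246 [ 0.544 -0.09   0.071] [ 0.573 -0.062  0.1  ]
pad 0.5744642615318298 -0.06240411475300789 0.10003756731748581
```

View pics/c.png

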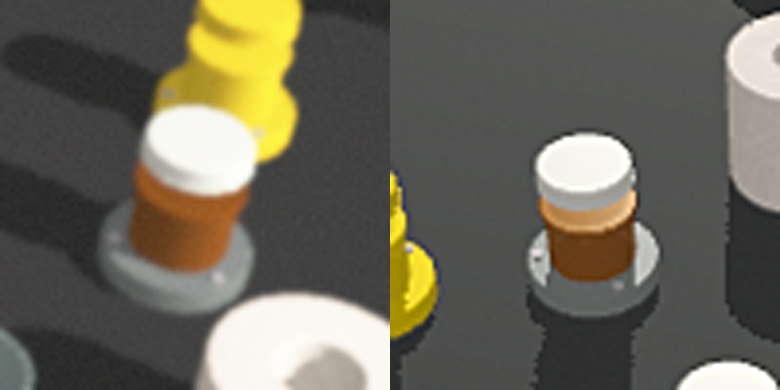

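The crop confirms it: the white cap at scene crop (200,145) stands proud with a bare band, and its top is at 0.0975 against 0.084 for the others. Centre is about (0.560, 0.3055). Next I'll check neighbouring obstacles and the wrist camera mount.

```bash
python3 - <<'E'
from h import *
print(np.round(arm.get_calibration("wrist")["mount"],3).tolist(), np.round(arm.get_calibration("wrist")["K"],0).tolist())
H=np.zeros((60,60))
Q=np.concatenate([np.load(n+".npy").reshape(-1,3) for n in("scene","side")])
Q=Q[(Q[:,2]>.03)&(Q[:,2]<.5)]
# top-height map, 2.5 cm cells; print in mm
xs=np.arange(.2,.85,.05)
print("     y:",np.arange(-.2,.65,.05).round(2))
for x in xs:
    print(round(x,2),[int(1000*Q[(abs(Q[:,0]-x)<.025)&(abs(Q[:,1]-y)<.025)][:,2].max(initial=0)) for y in np.arange(-.2,.65,.05)])
d=np.array([.545,-.08])-arm.read_state()["tcp_pos"][:2]
M=R.from_rotvec(arm.read_state()["eef_rot"]).as_matrix();print(M.round(3).tolist(),(M.T@[*d,0]).round(3))
E
```

```text
[[-0.0, -0.961, -0.276, 0.071], [1.0, -0.0, -0.0, -0.002], [0.0, -0.276, 0.961, -0.143], [0.0, 0.0, 0.0, 1.0]] [[295.0, 0.0, 253.0], [0.0, 295.0, 188.0], [0.0, 0.0, 1.0]]
     y: [-0.2  -0.15 -0.1  -0.05 -0.    0.05  0.1   0.15  0.2   0.25  0.3   0.35
  0.4   0.45  0.5   0.55  0.6 ]
0.2 [0, 0, 0, 0, 0, 0, 0, 0, 0, 0, 0, 0, 0, 0, 0, 341, 197]
0.25 [0, 0, 0, 0, 0, 0, 0, 0, 0, 0, 0, 0, 0, 0, 0, 348, 398]
0.3 [0, 0, 0, 0, 0, 0, 0, 0, 0, 0, 0, 0, 0, 0, 0, 131, 403]
0.35 [0, 0, 0, 0, 0, 32, 32, 0, 0, 0, 0, 0, 0, 0, 0, 0, 153]
0.4 [0, 0, 0, 0, 0, 0, 31, 0, 0, 0, 0, 98, 100, 0, 0, 0, 155]
0.45 [0, 0, 0, 0, 0, 82, 85, 0, 0, 0, 0, 100, 99, 0, 0, 0, 0]
0.5 [0, 0, 0, 0, 0, 85, 85, 0, 0, 0, 0, 0, 0, 0, 0, 0, 0]
0.55 [0, 0, 100, 99, 0, 71, 85, 0, 0, 95, 101, 99, 0, 0, 0, 0, 0]
0.6 [0, 0, 93, 92, 92, 89, 0, 0, 0, 0, 99, 98, 0, 0, 0, 0, 0]
0.65 [0, 100, 102, 0, 90, 91, 89, 90, 0, 0, 0, 0, 0, 0, 0, 0, 0]
0.7 [0, 102, 101, 0, 0, 0, 90, 91, 0, 102, 102, 100, 0, 0, 0, 0, 0]
0.75 [0, 0, 0, 0, 0, 0, 91, 91, 0, 102, 101, 101, 0, 0, 0, 0, 0]
0.8 [0, 0, 0, 0, 0, 0, 0, 0, 0, 101, 101, 100, 0, 0, 0, 0, 0]
[[-0.923, 0.385, -0.0], [0.385, 0.923, -0.0], [0.0, -0.0, -1.0]] [-0.534 -0.539  0.   ]
```

Emit:
send_rows --pt "-0.0267 -0.027 0 0" --pt "-0.0267 -0.027 0 0" --pt "-0.0267 -0.027 0 0" --pt "-0.0267 -0.027 0 0" --pt "-0.0267 -0.027 0 0" --pt "-0.0267 -0.027 0 0" --pt "-0.0267 -0.027 0 0" --pt "-0.0267 -0.027 0 0" --pt "-0.0267 -0.027 0 0" --pt "-0.0267 -0.027 0 0" --pt "-0.0267 -0.027 0 0" --pt "-0.0267 -0.027 0 0" --pt "-0.0267 -0.027 0 0" --pt "-0.0267 -0.027 0 0" --pt "-0.0267 -0.027 0 0" --pt "-0.0267 -0.027 0 0" --pt "-0.0267 -0.027 0 0" --pt "-0.0267 -0.027 0 0" --pt "-0.0267 -0.027 0 0" --pt "-0.0267 -0.027 0 0" --claw 1 --newtons 60

```text
time: 2.47
tcp_pos: [0.5453, -0.0826, 0.2316]
eef_rot: [0.616, 3.08, 0.0]
ft_force: [1.1, 0.8, 0.7]
grip_width: 0.0851
grip_force: 0.0
```

Emit:
send_rows --pt "0 0 0 0" --pt "0 0 0 0" --pt "0 0 0 0"

```text
time: 2.72
tcp_pos: [0.5447, -0.0806, 0.2312]
eef_rot: [-0.617, -3.08, -0.0]
ft_force: [-0.8, 1.0, -0.0]
grip_width: 0.0853
grip_force: 0.0
```

```bash
cat > look.py <<'E'
from h import *
import sys
s=arm.read_state();print(s["time"],s["tcp_pos"].round(4),s["eef_rot"].round(3),s["qpos"].round(2),s["ft_force"].round(1))
K,T=cam("wrist");im,d=arm.get_image("wrist");P=cloud(K,T,d);hsv=cv2.cvtColor(im,cv2.COLOR_BGR2HSV)
cv2.imwrite("pics/%s.png"%sys.argv[1],im);np.save("w.npy",P)
for r in arm.landmark_of("seater_mid","wrist")+arm.landmark_of("pad_top","wrist")+arm.landmark_of("cap_top","wrist"):
    c,w=np.clip(np.round(r["at"]).astype(int),0,[511,383]);print((c,w),round(r["p"],2),P[w,c].round(3))
E
cat >> look.py <<'E'
M=R.from_rotvec(s["eef_rot"]).as_matrix()
def circ(name,m,show=True):
    m=m.astype(np.uint8); m=cv2.morphologyEx(m,cv2.MORPH_OPEN,np.ones((3,3),np.uint8)); m=m>0
    if m.sum()<30: print(name,"few",m.sum()); return
    p=P[m]; (x,y),r=cv2.minEnclosingCircle(p[:,:2].astype(np.float32)); z=np.median(p[:,2])
    print(name,m.sum(),"ctr",round(x,4),round(y,4),"r",round(r,4),"z",round(z,4),"tool-dxy",(M.T@np.array([x-s["tcp_pos"][0],y-s["tcp_pos"][1],0])).round(4))
near=lambda x,y,r:np.hypot(P[...,0]-x,P[...,1]-y)<r
E
cp look.py l1.py; cat >> l1.py <<'E'
circ("handle",near(.56,-.076,.035)&(P[...,2]>.09)&(P[...,2]<.11))
circ("foot",near(.56,-.076,.05)&(abs(P[...,2]-.022)<.006)&(hsv[...,1]<60))
circ("pad",near(.55,-.085,.085)&(abs(P[...,2]-.008)<.005)&(hsv[...,1]>70)&(hsv[...,0]<25))
E
python3 l1.py d
```

```text
2.7167 [ 0.5447 -0.0806  0.2312] [-0.617 -3.08  -0.   ] [-0.42  0.24  0.53  1.91 -0.14  1.03  1.35] [-0.8  1.  -0. ]
(np.int64(261), np.int64(176)) 0.72 [ 0.544 -0.075  0.097]
(np.int64(368), np.int64(197)) 0.69 [0.615 0.021 0.071]
(np.int64(248), np.int64(169)) 0.9 [ 0.547 -0.092  0.022]
(np.int64(251), np.int64(171)) 0.24 [ 0.551 -0.089  0.022]
handle 623 ctr 0.557 -0.0749 r 0.014 z 0.0978 tool-dxy [-0.0092  0.01   -0.    ]
foot 607 ctr 0.5566 -0.0747 r 0.0245 z 0.0219 tool-dxy [-0.0087  0.01   -0.    ]
pad 5183 ctr 0.5491 -0.0936 r 0.0599 z 0.0079 tool-dxy [-0.0091 -0.0102 -0.    ]
```

View pics/d.png

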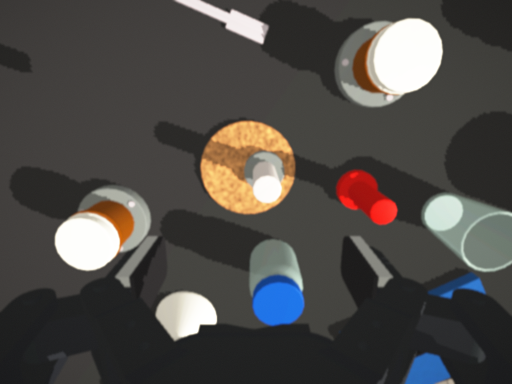

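The wrist view shows the tool at (265,183) on the cork, centred at (248,167), with the red one at (370,200). The fitted radii are 14, 24.5 and 60 mm, which match the given sizes. Descending to grasp.

Emit:
send_rows --pt "-0.009 0.01 0 0" --pt "0 0 0.023 0" --pt "0 0 0.025 0" --pt "0 0 0.025 0" --pt "0 0 0.025 0" --pt "0 0 0.025 0" --pt "0 0 0.022 0" --pt "0 0 0.02 0" --pt "0 0 0.015 0" --pt "0 0 0.005 0" --pt "0 0 0 0" --pt "0 0 0 0"

```text
time: 3.92
tcp_pos: [0.5574, -0.0747, 0.0468]
eef_rot: [0.615, 3.08, 0.0]
ft_force: [0.2, -0.7, 0.8]
grip_width: 0.0853
grip_force: 0.0
```

Emit:
send_rows --pt "0 0 0 0" --pt "0 0 0 0" --pt "0 0 0 0" --pt "0 0 0 0" --pt "0 0 0 0" --pt "0 0 0 0" --pt "0 0 0 0" --pt "0 0 0 0" --pt "0 0 0 0" --pt "0 0 0 0" --claw 0 --newtons 90

```text
time: 4.75
tcp_pos: [0.5573, -0.0749, 0.0469]
eef_rot: [0.616, 3.08, 0.001]
ft_force: [-1.1, 1.3, 8.4]
grip_width: 0.0261
grip_force: 87.7
```

Emit:
send_rows --pt "0 0 -0.005 0" --pt "0 0 -0.01 0" --pt "0 0 -0.02 0" --pt "0 0 -0.025 0" --pt "0 0 -0.03 0" --pt "0 0 -0.03 0" --pt "0 0 -0.02 0" --pt "0 0 -0.01 0" --pt "0 0 0 0"

```text
time: 5.5
tcp_pos: [0.5579, -0.0751, 0.1987]
eef_rot: [0.616, 3.077, 0.002]
ft_force: [0.7, 0.7, -2.2]
grip_width: 0.0264
grip_force: 88.6
```

Emit:
send_rows --pt "0.0035 0.008 0 0" --pt "0.006 0.015 0 0" --pt "0.009 0.022 0 0" --pt "0.01 0.025 0 0" --pt "0.01 0.025 0 0" --pt "0.01 0.025 0 0" --pt "0.01 0.025 0 0" --pt "0.01 0.025 0 0" --pt "0.01 0.025 0 0" --pt "0.01 0.025 0 0" --pt "0.01 0.025 0 0" --pt "0.01 0.025 0 0" --pt "0.01 0.025 0 0" --pt "0.01 0.022 0 0" --pt "0.008 0.018 0 0" --pt "0.005 0.012 0 0" --pt "0.002 0.005 0 0" --pt "0 0 0 0" --pt "0 0 0 0" --pt "0 0 0 0"

```text
time: 7.17
tcp_pos: [0.5602, 0.3034, 0.1961]
eef_rot: [-0.619, -3.08, 0.001]
ft_force: [1.2, -0.8, -1.5]
grip_width: 0.0257
grip_force: 88.6
```

```bash
cp look.py l2.py; cat >> l2.py <<'E'
circ("cap",near(.56,.3055,.05)&(abs(P[...,2]-.0975)<.005)&(hsv[...,1]<70))
im2,d2=arm.get_image("scene");K2,T2=cam("scene");im3,d3=arm.get_image("side")
u,v=320,100
cv2.imwrite("pics/%s.png"%sys.argv[1],np.hstack([im[:, :, :],cv2.resize(im3[40:200,110:290],(432,384))])[:, :800] if 0 else cv2.resize(np.hstack([im,cv2.resize(im3[20:180,110:270],(384,384))]),(800,343)))
E
python3 l2.py e
```

```text
7.1667 [0.5602 0.3034 0.1961] [-6.19e-01 -3.08e+00  1.00e-03] [-0.9   0.42  0.39  1.75 -0.18  1.01  0.74] [ 1.2 -0.8 -1.5]
(np.int64(253), np.int64(249)) 0.95 [0.547 0.306 0.23 ]
(np.int64(64), np.int64(315)) 0.64 [0.527 0.256 0.268]
(np.int64(257), np.int64(186)) 0.57 [0.538 0.312 0.171]
cap 2095 ctr 0.5571 0.3057 r 0.0309 z 0.0979 tool-dxy [ 0.0036  0.0009 -0.    ]
```

View pics/e.png

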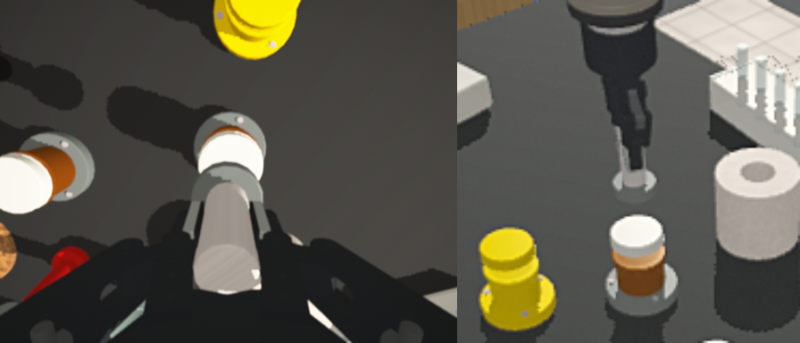

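The foot hangs upright just above the proud cap (wrist view, foot (228,190), cap (232,160)). A 3.6 mm correction is needed before lowering.

Emit:
send_rows --pt "0.0036 0.001 0 0" --pt "0 0 0.01 0" --pt "0 0 0.015 0" --pt "0 0 0.015 0" --pt "0 0 0.01 0" --pt "0 0 0.005 0" --pt "0 0 0 0" --pt "0 0 0 0" --pt "0 0 0 0"

```text
time: 8.22
tcp_pos: [0.5574, 0.3075, 0.142]
eef_rot: [0.616, 3.08, 0.001]
ft_force: [-0.2, -0.2, -2.5]
grip_width: 0.026
grip_force: 88.6
```

Emit:
send_rows --pt "0 0 0.001 0" --pt "0 0 0.001 0" --pt "0 0 0.001 0" --pt "0 0 0.001 0" --pt "0 0 0.001 0" --pt "0 0 0.001 0"

```text
time: 8.72
tcp_pos: [0.5571, 0.3074, 0.1357]
eef_rot: [0.616, 3.08, 0.0]
ft_force: [-2.8, -1.0, 6.2]
grip_width: 0.0262
grip_force: 89.1
```

Emit:
send_rows --pt "0 0 0.001 0" --pt "0 0 0.001 0" --pt "0 0 0.001 0" --pt "0 0 0.001 0" --pt "0 0 0.001 0" --pt "0 0 0.001 0" --pt "0 0 0.001 0"

```text
time: 9.3
tcp_pos: [0.5569, 0.3073, 0.128]
eef_rot: [-0.616, -3.081, 0.0]
ft_force: [0.1, 0.2, -2.9]
grip_width: 0.0264
grip_force: 88.7
```

Emit:
send_rows --pt "0 0 0.001 0" --pt "0 0 0.001 0" --pt "0 0 0.001 0" --pt "0 0 0.001 0" --pt "0 0 0.001 0" --pt "0 0 0 0"

```text
time: 9.8
tcp_pos: [0.5569, 0.3073, 0.123]
eef_rot: [-0.616, -3.08, 0.0]
ft_force: [0.2, 1.1, -1.1]
grip_width: 0.0263
grip_force: 88.7
```

Emit:
send_rows --pt "0 0 0.001 0" --pt "0 0 0.0005 0" --pt "0 0 0 0"

```text
time: 10.05
tcp_pos: [0.5572, 0.3074, 0.1227]
eef_rot: [0.616, 3.08, 0.001]
ft_force: [-4.4, -1.9, 11.1]
grip_width: 0.0264
grip_force: 90.4
```

Emit:
send_rows --pt "0 0 -0.005 0" --pt "0 0 -0.01 0" --pt "0 0 -0.02 0" --pt "0 0 -0.02 0" --pt "0 0 -0.015 0" --pt "0 0 -0.006 0" --pt "0 0 0 0" --pt "0 0 0 0" --pt "0 0 0 0"

```text
time: 10.8
tcp_pos: [0.5565, 0.3072, 0.1969]
eef_rot: [-0.616, -3.08, 0.002]
ft_force: [-1.0, 0.8, -3.1]
grip_width: 0.0262
grip_force: 88.8
```

```bash
sed 's/^circ("cap".*/circ("cap",near(.557,.3057,.05)\&(abs(P[...,2]-.09)<.012)\&(hsv[...,1]<70))/' l2.py > l3.py; cat >> l3.py <<'E'
K3,T3=cam("side");P=cloud(K3,T3,d3);hsv=cv2.cvtColor(im3,cv2.COLOR_BGR2HSV)
circ("cap side",near(.557,.3057,.04)&(abs(P[...,2]-.09)<.012)&(hsv[...,1]<70))
# tilt of held tool from side: handle/foot
m=near(.557,.3075,.05)&(P[...,2]>.145)&(P[...,2]<.157);print("foot low z",np.percentile(P[...,2][near(.557,.3075,.04)&(P[...,2]>.12)],[1,5]) )
M=R.from_rotvec(s["eef_rot"]).as_matrix();print("to pad",(M.T@(np.array([.549,-.0936,0])-[*s["tcp_pos"][:2],0])).round(4))
E
python3 l3.py f
```

```text
10.8 [0.5565 0.3072 0.1969] [-6.16e-01 -3.08e+00  2.00e-03] [-0.9   0.41  0.39  1.75 -0.18  1.02  0.73] [-1.   0.8 -3.1]
(np.int64(252), np.int64(249)) 0.84 [0.543 0.309 0.23 ]
(np.int64(62), np.int64(319)) 0.63 [0.524 0.26  0.27 ]
(np.int64(257), np.int64(187)) 0.75 [0.535 0.316 0.172]
cap 1738 ctr 0.5569 0.3059 r 0.0307 z 0.0839 tool-dxy [-0.0009 -0.001   0.    ]
cap side 294 ctr 0.56 0.303 r 0.0322 z 0.0816 tool-dxy [-0.0049 -0.0025 -0.    ]
foot low z [0.15833253 0.16653888]
to pad [-1.472e-01 -3.729e-01  3.000e-04]
```

View pics/f.png

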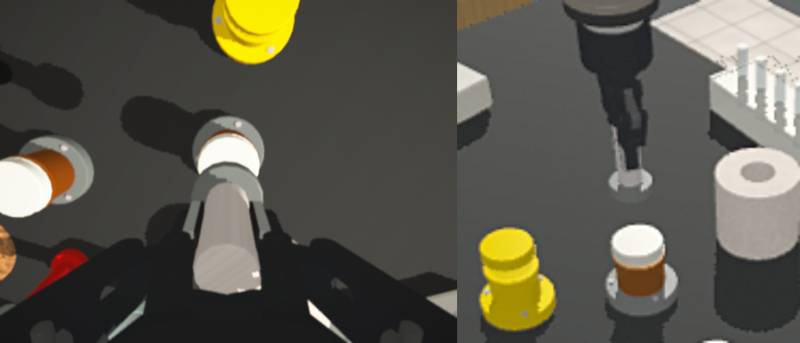

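The cap top is now at 0.084 (side view: the bare band is gone), so it is home. Returning to the pad.

Emit:
send_rows --pt "-0.003 -0.008 0 0" --pt "-0.006 -0.015 0 0" --pt "-0.009 -0.022 0 0" --pt "-0.01 -0.026 0 0" --pt "-0.01 -0.026 0 0" --pt "-0.01 -0.026 0 0" --pt "-0.01 -0.026 0 0" --pt "-0.01 -0.026 0 0" --pt "-0.01 -0.026 0 0" --pt "-0.01 -0.026 0 0" --pt "-0.01 -0.026 0 0" --pt "-0.01 -0.026 0 0" --pt "-0.01 -0.026 0 0" --pt "-0.01 -0.026 0 0" --pt "-0.01 -0.023 0 0" --pt "-0.006 -0.013 0 0" --pt "-0.003 -0.006 0 0" --pt "0 0 0 0" --pt "0 0 0 0" --pt "0 0 0 0"

```text
time: 12.77
tcp_pos: [0.549, -0.0925, 0.1977]
eef_rot: [-0.614, -3.081, -0.001]
ft_force: [1.1, -0.0, -1.8]
grip_width: 0.0262
grip_force: 88.8
```

Emit:
send_rows --pt "0 0 0.01 0" --pt "0 0 0.02 0" --pt "0 0 0.025 0" --pt "0 0 0.025 0" --pt "0 0 0.025 0" --pt "0 0 0.02 0" --pt "0 0 0.013 0" --pt "0 0 0.006 0" --pt "0 0 0 0" --pt "0 0 0 0" --pt "0 0 0 0"

```text
time: 13.68
tcp_pos: [0.5499, -0.0935, 0.0548]
eef_rot: [0.616, 3.079, 0.0]
ft_force: [-0.0, 0.3, -1.5]
grip_width: 0.0262
grip_force: 88.8
```

Emit:
send_rows --pt "0 0 0.002 0" --pt "0 0 0.002 0" --pt "0 0 0.002 0" --pt "0 0 0.001 0" --pt "0 0 0.0005 0" --pt "0 0 0 0" --pt "0 0 0 0"

```text
time: 14.27
tcp_pos: [0.5494, -0.0934, 0.0469]
eef_rot: [0.616, 3.08, 0.001]
ft_force: [-2.8, 2.2, 11.1]
grip_width: 0.0262
grip_force: 90.7
```

Emit:
send_rows --pt "0 0 0 0" --pt "0 0 0 0" --pt "0 0 0 0" --newtons 20

```text
time: 14.52
tcp_pos: [0.5494, -0.0934, 0.0469]
eef_rot: [0.616, 3.08, 0.001]
ft_force: [-3.1, 1.3, 10.5]
grip_width: 0.0261
grip_force: 90.7
```

Emit:
send_rows --pt "0 0 0 0" --pt "0 0 0 0" --pt "0 0 0 0" --pt "0 0 0 0" --pt "0 0 0 0" --pt "0 0 0 0" --pt "0 0 0 0" --pt "0 0 0 0" --pt "0 0 0 0" --pt "0 0 0 0" --claw 1

```text
time: 15.35
tcp_pos: [0.5492, -0.0935, 0.0463]
eef_rot: [-0.616, -3.081, 0.0]
ft_force: [-1.0, 0.5, 0.2]
grip_width: 0.0852
grip_force: 0.0
```

Emit:
send_rows --pt "0 0 -0.01 0" --pt "0 0 -0.02 0" --pt "0 0 -0.025 0" --pt "0 0 -0.025 0" --pt "0 0 -0.025 0" --pt "0 0 -0.025 0" --pt "0 0 -0.025 0" --pt "0 0 -0.02 0" --pt "0 0 -0.01 0" --pt "0 0 0 0" --pt "0 0 0 0" --pt "0 0 0 0"

```text
time: 16.35
tcp_pos: [0.5486, -0.0934, 0.2304]
eef_rot: [-0.616, -3.079, 0.001]
ft_force: [-1.0, -0.3, -0.6]
grip_width: 0.0854
grip_force: 0.0
```

```bash
cp look.py l4.py; cat >> l4.py <<'E'
circ("handle",near(.549,-.0936,.04)&(P[...,2]>.09)&(P[...,2]<.11))
circ("foot",near(.549,-.0936,.04)&(abs(P[...,2]-.022)<.006)&(hsv[...,1]<60))
circ("pad",near(.55,-.085,.085)&(abs(P[...,2]-.008)<.005)&(hsv[...,1]>70)&(hsv[...,0]<25))
im3,d=arm.get_image("side");K,T=cam("side");P=cloud(K,T,d);hsv=cv2.cvtColor(im3,cv2.COLOR_BGR2HSV)
circ("cap side",near(.557,.3057,.04)&(P[...,2]>.078)&(P[...,2]<.11)&(hsv[...,1]<70))
cv2.imwrite("pics/g.png",cv2.resize(np.hstack([im,im3]),(800,300)))
E
python3 l4.py g
```

```text
16.35 [ 0.5486 -0.0934  0.2304] [-6.160e-01 -3.079e+00  1.000e-03] [-0.41  0.26  0.56  1.9  -0.16  1.03  1.39] [-1.  -0.3 -0.6]
(np.int64(254), np.int64(168)) 0.67 [ 0.537 -0.091  0.098]
(np.int64(377), np.int64(190)) 0.64 [0.616 0.019 0.069]
handle 641 ctr 0.5481 -0.0954 r 0.0139 z 0.0978 tool-dxy [-0.0003 -0.0021  0.    ]
foot 596 ctr 0.5481 -0.0954 r 0.0246 z 0.0219 tool-dxy [-0.0003 -0.0021  0.    ]
pad 5360 ctr 0.5493 -0.0936 r 0.06 z 0.0079 tool-dxy [-0.0007 -0.     -0.    ]
cap side 290 ctr 0.5589 0.3035 r 0.0321 z 0.0817 tool-dxy [ 0.1431  0.3703 -0.    ]
```

View pics/g.png

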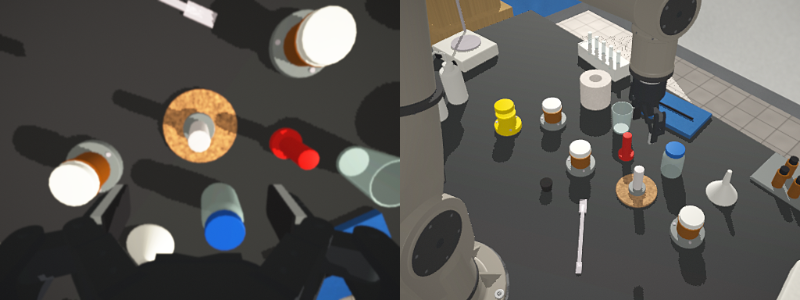

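The tool stands upright at the middle of the pad (wrist (200,130), side (637,180)), the cap is home, and nothing else has moved.

```bash
python3 -c "
from rig import arm
print(arm.close_job())"
```

```text
the job is handed in; nothing more can be done
None
```

The proud cap is fully home (top measured at 84 mm), the seating tool is released and standing upright about 2 mm from the cork pad's centre, and the job was handed in at about 16 s.

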